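Open the block chest and hold its gate wide

ROBOT

A 6-joint arm with a two-finger parallel gripper is mounted at the origin on the work surface. World frame = base frame: x ahead of the robot, y to its left, z up, the work surface at z = 0. Lengths are in m, angles in rad, forces in N, time in s.
With the tool pointing down it reaches from about 0.35 to 0.975 m from the base axis. Payload 4.9 kg.
Tool frame: the origin (TCP) lies midway between the tips of the shut fingers; the grasp point (between the pads) lies 19 mm behind it; z points along the fingers, y is the line along which they close (so a half turn about z gives the same grasp; the last joint's range is limited). The gripper opens to 85 mm and grips with 20 to 120 N. Pads are 22 mm wide; open, the fingers measure 114 mm over their backs; the gripper's body (76 mm by 85 mm) begins 54 mm behind the grasp point. The pads swing forward as they close: fully open they stand 13 mm farther back than shut.
Start: joints at [1.093, 0.053, 1.613, -0, 1.476, -0.119], TCP at [0.219, 0.585, 0.231] pointing down, gripper open.
Joint ranges: [-3.01, 3.01], [-1.01, 2.22], [0.06, 2.58], [-1.02, 4.17], [0.09, 2.62], [-3.14, 3.14]. Speed limits (rad/s): [2.57, 2.57, 3.14, 3.14, 3.14, 3.14].

INTERFACE

Orientations are given as a unit quaternion [w, x, y, z].
In Python, from plant import manip gives the robot as it stands.
- The arm moves only by the shell command python3 shift.py 'ROWS'. ROWS is a JSON list of rows, 1 to 5 of them, each written [opening, [dx, dy, dz], [rx, ry, rz]]: the opening from 0.0 (shut) to 1.0 (fully open), then dx, dy, dz in shares of 400 mm (1.0 is 400 mm), then a rotation vector rx, ry, rz in parts of the range, where 1.0 means 2 rad; each row shifts and turns the commanded pose from where the row before left it, along the tool's axes as they then stand; what a row does not reach is not made up. A row lasts 1/8 s, in which the tool goes at most 0.0625 m and 0.188 rad, less where a joint would pass 70% of its speed; a pose out of reach is approached as far as the arm can. The fingers move at their own pace and stop on an object; the grip force is fixed at half the most. Time passes only in rows, so rows that do not move let the fingers close. It prints the time, the measured TCP pose, the force, the opening and the grip force at its end. Input that does not fit is refused with a message, and nothing moves.
- manip.state(): the state, without advancing time (a new reading comes with each control period).
- manip.grab_frame(name): name is "scene" or "top"; returns the picture (384x512x3 uint8, red, green, blue); there is no depth.
- manip.camera_params(name): a dict with "intrinsics" (3x3 intrinsics, pixels), "xyz" and "orientation" of the camera in the world. Camera axes: x right, y down, z forward; pixel columns grow to the right and rows downward; lengths in m; the calibration is good to about 2 mm. A picture is of the moment at which its call begins. camera_params takes no time and is no camera call.
- manip.job_done(): hands the job in; it is judged then, once.
The state is a dict: "time": time; "joint_pos": joint angles; "joint_vel": joint speeds; "joint_efforts": joint torques, N m; "tool_pos": TCP position; "tool_rot": TCP orientation; "contact_force": force on the tool from outside, world axes, zero at the start; "ft_torque": the same for the moment, N m; "gripper_width": opening from 0.0 (shut) to 1.0 (fully open); "grasp_force": force on a finger pad.
Only numpy, scipy, OpenCV 4.12 (cv2) and the standard library are available. Lean on these libraries where they do the work, as an engineer would, in place of code of your own. Each camera call takes 0.05 s, during which the arm holds its last target. There are 200 camera calls.

TASK

Lift the block chest's lid until it rests back on its stop. Then squeeze the two steel catches on the rail fully in, first the one nearer the gate's hinge and after it the one nearer the post, swing the gate out over its check, and keep holding it wide open, nearly to its stop, so that the blocks can be slid out. Finish still holding the gate wide, the lid still back, and leave the other things on the table where they stand.

Things in the scene. Friction and masses are not known exactly. Their poses are not given: they have to be found in the camera images.
- chest: wooden chest of printing blocks, fixed: base 160 (x) x 200 (y) x 75 mm high, 140 with its hood lid. Origin: centre of its underside. All offsets (mm) are in its frame, z up: -x is the front with the gate, +y the end with the gate's free edge and post, -y the end with its hinge. Base open on top; a fixed rail 30 mm wide, top at z=75, just behind the gate carries two steel catches
- lid_bar (a point): middle of the lid's handle, a round steel bar 12 mm thick, 110 mm long along y, 45 mm (centre to face) in front of the hood, on a leg at each end. Shut at (-140, 0, 115); moves with the lid, radius 223 mm. The hood is 175 x 200 mm, 62 mm deep, hollow below, 0.3 to 0.65 kg; shut, it covers catches and post
- lid_hinge (a point): point on the lid's hinge axis, which runs along y at (80, 0, 78), on the back rim
- lid (a joint): lid angle, rad: 0 shut, 1.75 back on its stop (in the hinge). Swings up and over to +x; let go it falls shut below about 1.15 rad, and back onto the stop above that
- catch_a_mid (a point): middle of the first catch, nearer the gate's hinge, fixed at (-46, -55, 103). A catch is two upright ears on the rail, each 20 (x) x 6 (y) mm, z 75 to 113, 40 mm over both along y. The -y ear is fixed; the +y ear slides, and its arm (z 80 to 88, out to 39 mm in front of the ears' centre line) hooks a keeper on the gate (z to 89)
- catch_a (a joint): how far the first catch's sliding ear is squeezed in towards its fixed ear, m: 0 to 0.002 at the start, 0.012 fully in. Stiff slide (about 6 N), stays where it is left; the hook is clear of the gate from about 0.010
- catch_b_mid (a point): middle of the second catch, nearer the post, same make as the first, fixed at (-46, 28, 103)
- catch_b (a joint): travel of the second catch's sliding ear, as catch_a
- post_grip (a point): on the axis of the gate's upright round steel post, 18 mm thick, z 75 to 125; this point is at z=106, with the gate shut at (-73, 85, 106); moves with the gate, radius 180 mm about gate_hinge. The gate is a wooden panel 14 mm thick, 190 mm wide, z 6 to 75
- gate_hinge (a point): point on the gate's upright hinge axis, at (-73, -95, 75)
- gate (a joint): gate angle, rad: 0 shut; grows as the post swings out to -x (anticlockwise from above) to its stop at 1.45. A spring pulls it shut (about 2.5 N at the post when wide). A sprung ball check by the hinge resists from 0.4 to 0.7 rad (about 4 N at the post in all) and then lets it over; let go beyond, it swings back: half open onto the check (0.95 rad), or shut
- brayer_big: bystander: ink roller lying flat, rubber roll 44 mm thick x 100 mm, about 190 mm long, origin under its middle
- brayer_small: bystander: ink roller lying flat, roll 38 mm thick x 60 mm, about 180 mm long, origin under its middle
- brush_pot: bystander: clay pot 84 mm wide, 100 mm high with brushes up to 196 mm, origin under its centre
- ink_jar: bystander: jar 60 mm wide, 75 mm high, origin under its centre
- ink_tin: bystander: tin 72 mm wide, 60 mm high, origin under its centre
- carved_block: bystander: carved wooden block 130 x 90 x 18 mm, origin under its centre
- baren: bystander: round rubbing pad 100 mm wide, 30 mm high, origin under its centre

How it is judged:
On the way, in this order (a step that is already met when the one before it is completed fails the run):
1. the lid rests back on its stop (value of joint lid above 1.65 rad and velocity of joint lid between -0.1 and 0.1 rad/s), for 0.2 s.
2. the catch nearer the hinge is squeezed in, the other not yet (value of joint catch_a above 0.0095 m), for 0.1 s.
3. the catch nearer the post is squeezed in (value of joint catch_b above 0.0095 m), for 0.1 s.
4. the gate is swung over its check (value of joint gate above 1.1 rad), for 0.1 s.
At the end, for the whole second after the job is handed in: The gate stands still at more than 1.2 rad, held there by the gripper's fingers (more than 0.8 N on the gate), the lid is back on its stop (more than 1.65 rad) and both catches are still squeezed in (more than 9.5 of 12 mm) (value of joint gate above 1.2 rad and velocity of joint gate between -0.1 and 0.1 rad/s and contact force between the fingers and gate above 0.8 N and value of joint lid above 1.65 rad and value of joint each of catch_a, catch_b above 0.0095 m); the arm keeps its last pose, push and grip.
It fails at once if another thing on the table is moved more than 3 cm or knocked over (distance of any of brayer_big, brayer_small, brush_pot, ink_jar, ink_tin, carved_block, baren from where it was at the start of the episode above 0.03 m or angle between any of brayer_big, brayer_small, brush_pot, ink_jar, ink_tin, carved_block, baren's own z axis and vertical above 0.5 rad).
It also fails if it takes over 69 s, if anything falls off the work surface, if the arm or the gripper's body presses on something with over 40 N, if the wrist force passes 120 N, or if a joint passes its speed limit or range.

## Working session

There is one attempt and no reset: what is moved stays moved. The work goes in short steps, Python scripts to look and compute and a shell command to move; the robot and the scene stay as the last step left them, time stands still between calls to the robot, and variables do not carry over. Pictures are saved under pics/ and viewed, at most 10 in all, crops included, and the job is handed in when it is done.

```bash
ls; mkdir -p pics
python3 - <<'E'
from plant import manip
import cv2,numpy as np
for n in("scene","top"):
    im=manip.grab_frame(n); cv2.imwrite(f"pics/{n}0.png",cv2.resize(im[:,:,::-1],(800,600),interpolation=cv2.INTER_CUBIC)); cv2.imwrite(f"raw_{n}.png",im[:,:,::-1])
    p=manip.camera_params(n); print(n,np.array(p["intrinsics"]).tolist(),p["xyz"],p["orientation"])
print(manip.state())
E
```

```text
pics
plant.py
shift.py
scene [[418.42192345796093, 0.0, 252.50807964648232], [0.0, 418.42192345796093, 191.63327559641868], [0.0, 0.0, 1.0]] [1.42816825 0.15384798 0.69446095] [-0.31259616  0.56830556  0.67242169 -0.35659712]
top [[393.9510781173615, 0.0, 256.408384613493], [0.0, 393.9510781173615, 194.19946098684977], [0.0, 0.0, 1.0]] [0.29345523 0.03089354 1.23914858] [ 0.07289627 -0.69742441  0.71068262 -0.0567058 ]
{'time': 0.1, 'joint_pos': array([ 1.09303645e+00,  5.32783758e-02,  1.61421203e+00, -1.60776738e-05,
        1.47601824e+00, -1.18991740e-01]), 'joint_vel': array([-0.0014357 , -0.00147176, -0.00345652,  0.00100894, -0.00086551,
        0.00058229]), 'joint_efforts': array([ 5.92703350e-05, -3.94901526e+01, -3.71362031e+01, -1.06938262e-04,
        3.89369830e-03,  8.40230967e-06]), 'tool_pos': array([0.21917519, 0.58467656, 0.23016064]), 'tool_rot': array([-2.73972222e-04,  1.78422720e-01,  9.83953462e-01, -9.18020633e-04]), 'contact_force': array([-0.71342377,  0.3913663 ,  0.14660122]), 'ft_torque': array([-0.0176899 , -0.02752102,  0.00582978]), 'grasp_force': 0.0, 'gripper_width': 0.9977561184221141}
```

View pics/scene0.png

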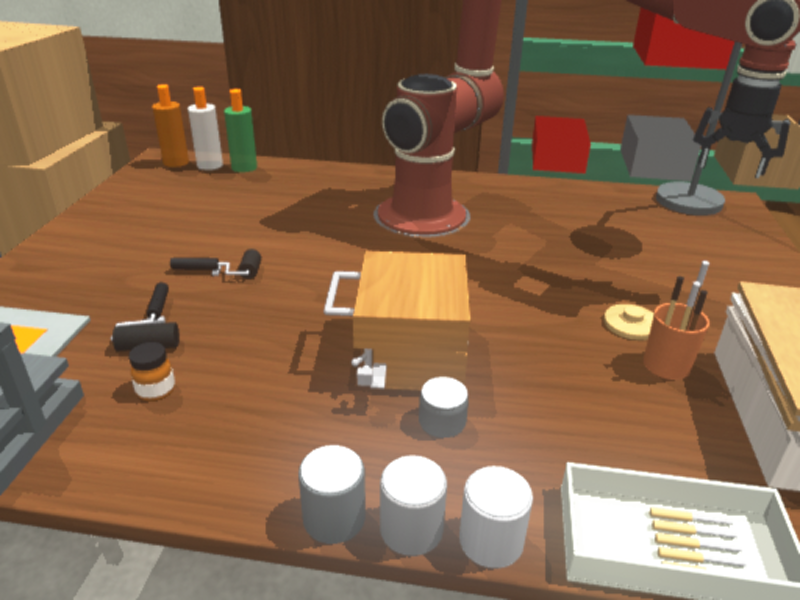

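View pics/top0.png

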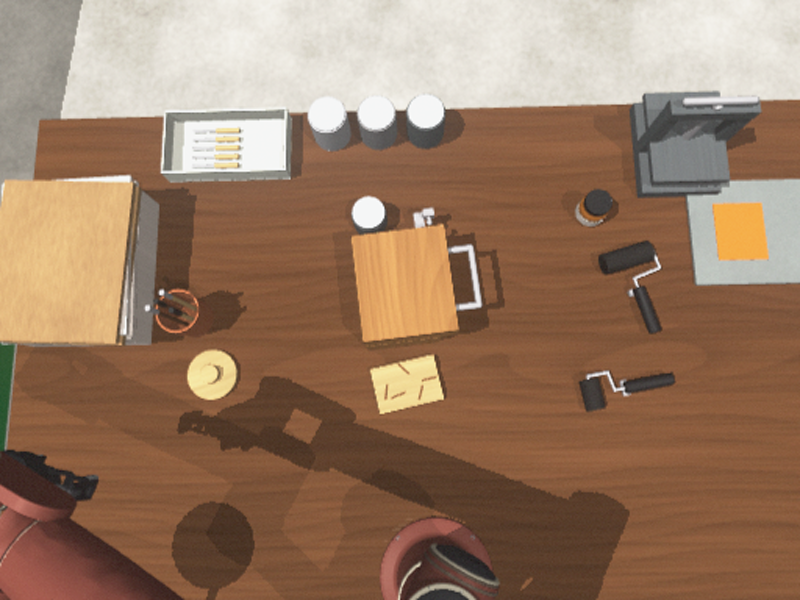

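The top view shows the hood top with corners near (352,235), (446,224), (458,330) and (362,342), and the handle to its right at (476,276), so chest -x is about world -y. The hinge bracket is at (425,215), on the far end. I'll fit the chest pose from both views.

```bash
cat > h.py <<'E'
import numpy as np, json
from scipy.spatial.transform import Rotation as R
from scipy.optimize import least_squares
def rot(q): return R.from_quat(np.r_[q[1:],q[0]])
def project(cam,P):
    K=np.array(cam["intrinsics"]); p=rot(cam["orientation"]).inv().apply(np.atleast_2d(P)-cam["xyz"])
    q=p@K.T; return q[:,:2]/q[:,2:]
def c2w(pose,P):
    x,y,a=pose; c,s=np.cos(a),np.sin(a); P=np.atleast_2d(P)/1000.
    return np.c_[x+c*P[:,0]-s*P[:,1], y+s*P[:,0]+c*P[:,1], P[:,2]]
def goto(manip,p,ydir=None):
    """tool-axis shift to chest point p (mm) for the TCP; ydir=chest-frame angle wanted for tool y (mod pi)"""
    s=manip.state(); T=rot(s["tool_rot"]); pose=json.load(open("pose.json"))
    d=T.inv().apply(c2w(pose,p)[0]-s["tool_pos"]); ty=T.apply([0,1,0]); tz=T.apply([0,0,1])
    print("t",round(s["time"],2),"d",d.round(4),"tilt",tz.round(3),"j",s["joint_pos"].round(2))
    c=np.cos(pose[2]),np.sin(pose[2]); w=s["tool_pos"]-np.array([pose[0],pose[1],0])
    print("tcp chest",(1000*np.array([c[0]*w[0]+c[1]*w[1],-c[1]*w[0]+c[0]*w[1],w[2]])).round(1),"F",s["contact_force"].round(1),"w",round(s["gripper_width"],3))
    if ydir is not None:
        e=(pose[2]+ydir-np.arctan2(ty[1],ty[0])+np.pi/2)%np.pi-np.pi/2
        print("rz",round(-e,4),"or",round(-e+np.pi*np.sign(e),4),"d after rz",R.from_rotvec([0,0,e]).apply(d).round(4))
E
cat > fit.py <<'E'
from h import *; from plant import manip
tp,sc=manip.camera_params("top"),manip.camera_params("scene")
C=[(-95,100,140),(-95,-100,140),(80,-100,140),(80,100,140)]
ut=np.array([(458,330),(446,224),(352,235),(362,342)])*.64
us=np.array([(365,253),(355,315),(470,318),(468,256)])*.64
Bt=np.array([(473,246),(480,307)])*.64; BC=[(-140,-55,115),(-140,55,115)]
f=lambda p:np.r_[(project(tp,c2w(p,C))-ut).ravel(),(project(sc,c2w(p,C))-us).ravel(),(project(tp,c2w(p,BC))-Bt).ravel()]
r=least_squares(f,[.5,0,1.57],loss="soft_l1"); print(r.x,r.fun.reshape(-1,2).round(1).tolist())
json.dump(r.x.tolist(),open("pose.json","w"))
import cv2
for n,cam,o in(("top",tp,(200,120)),("scene",sc,(190,140))):
    im=cv2.imread(f"raw_{n}.png"); S=5
    x0,y0=o; cr=cv2.resize(im[y0:y0+115,x0:x0+140],None,fx=S,fy=S,interpolation=cv2.INTER_CUBIC)
    for u in project(cam,c2w(r.x,C+BC)): cv2.drawMarker(cr,tuple(int(v) for v in (u-o+.5)*S),(255,0,0),0,16,1)
    cv2.imwrite(f"pics/fit_{n}.png",cr)
a=cv2.imread("pics/fit_top.png");b=cv2.imread("pics/fit_scene.png")
cv2.imwrite("pics/fit.png",cv2.resize(np.vstack([a,b]),(560,600*1)) if 0 else cv2.resize(np.hstack([a,b]),(800,328),interpolation=cv2.INTER_AREA))
E
python3 fit.py
```

```text
[0.53734048 0.05599887 1.66740984] [[0.1, 0.0], [-1.2, 0.0], [-0.9, -0.0], [-0.3, -0.5], [-0.2, -2.7], [-2.5, -0.8], [-0.7, 0.9], [-1.8, -1.8], [-1.7, 1.4], [-1.1, -1.2]]
```

View pics/fit_top.png

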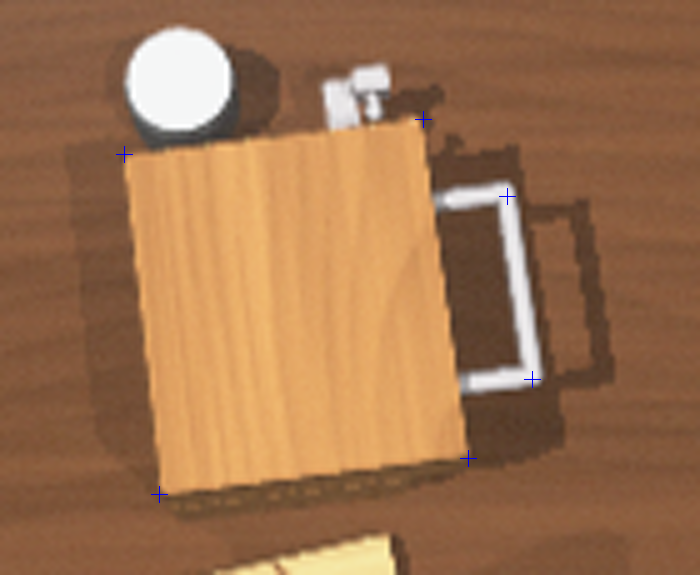

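The blue marks lie on the hood corners to about 1 px, so the fit is sound. The bar in the crop runs (512,190) to (535,377), slightly right of its marks. Next I'll check the scene view.

View pics/fit_scene.png

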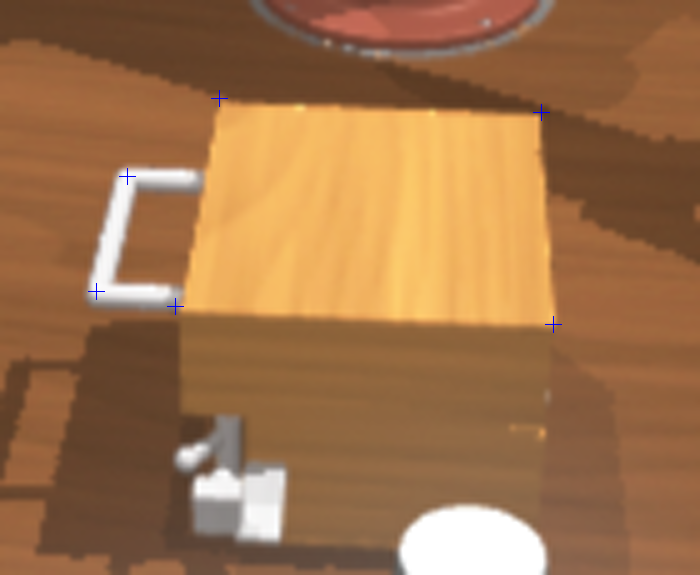

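The scene view agrees as well, with corners at crop (220,102), (182,313), (553,325) and (538,113), and bar ends at (127,180) and (98,295). I'll refit with these readings and then work out the approach to the bar.

```bash
python3 - <<'E'
s=open("fit.py").read()
s=s.replace("ut=np.array([(458,330),(446,224),(352,235),(362,342)])*.64","ut=np.array([(468,458),(422,117),(123,152),(158,495)])/5-.5+(200,120)")
s=s.replace("us=np.array([(365,253),(355,315),(470,318),(468,256)])*.64","us=np.array([(220,102),(182,313),(553,325),(538,113)])/5-.5+(190,140)")
s=s.replace("Bt=np.array([(473,246),(480,307)])*.64","Bt=np.array([(511,190),(534,377)])/5-.5+(200,120)").split("import cv2")[0]
open("fit.py","w").write(s)
E
python3 fit.py
python3 - <<'E'
from h import *; from plant import manip
goto(manip,(-140,0,180),0)
pose=json.load(open("pose.json")); print(c2w(pose,[(-140,0,115),(-46,-55,103),(-73,85,106),(-249,-55,106),(155,0,288)]).round(3))
E
```

```text
[0.53849396 0.05632418 1.67335983] [[0.2, -0.5], [0.0, -0.0], [0.0, 0.3], [0.4, -0.4], [-0.3, -0.4], [-0.9, -0.9], [0.4, 0.1], [0.5, 0.0], [-1.0, 0.7], [-0.3, -0.3]]
t 0.1 d [-0.5468 -0.5079  0.051 ] tilt [-0.001 -0.002 -1.   ] j [ 1.09  0.05  1.61 -0.    1.48 -0.12]
tcp chest [558.3 263.5 230.2] F [-0.7  0.4  0.1] w 0.998
rz -0.4613 or 2.6803 d after rz [-0.2636 -0.6982  0.051 ]
[[ 0.553 -0.083  0.115]
 [ 0.598  0.016  0.103]
 [ 0.461 -0.025  0.106]
 [ 0.619 -0.186  0.106]
 [ 0.523  0.211  0.288]]
```

Units first: shifts go in shares of 400 mm and turns go in shares of 2 rad. So -0.0582 m / 0.4 = -0.1455, -0.022 m / 0.4 = -0.055, -0.1538 rad / 2 = -0.0769.

```bash
python3 shift.py '[[0.4, [0, 0, 0], [0, 0, -0.0769]], [0.4, [0, 0, 0], [0, 0, -0.0769]], [0.4, [0, 0, 0], [0, 0, -0.0769]], [0.4, [-0.055, -0.1455, 0], [0, 0, 0]], [0.4, [-0.055, -0.1455, 0], [0, 0, 0]]]' | tail -3; python3 shift.py '[[0.4, [-0.055, -0.1455, 0], [0, 0, 0]], [0.4, [-0.055, -0.1455, 0], [0, 0, 0]], [0.4, [-0.055, -0.1455, 0], [0, 0, 0]], [0.4, [-0.055, -0.1455, 0], [0, 0, 0]], [0.4, [-0.055, -0.1455, 0], [0, 0, 0]]]' | tail -3;  python3 shift.py '[[0.4, [-0.055, -0.1455, 0], [0, 0, 0]], [0.4, [-0.055, -0.1455, 0], [0, 0, 0]], [0.4, [-0.055, -0.1455, 0], [0, 0, 0]], [0.4, [-0.055, -0.1455, 0], [0, 0, 0]], [0.4, [-0.055, -0.1455, 0], [0, 0, 0]]]' |tail -3
python3 - <<'E'
from h import *; from plant import manip
goto(manip,(-140,0,96),0)
E
```

```text
contact_force: [0.3, -0.5, 1.6]
gripper_width: 0.396
grasp_force: 0.0
contact_force: [0.7, 0.8, -0.5]
gripper_width: 0.4
grasp_force: 0.0
contact_force: [0.6, 0.5, 0.1]
gripper_width: 0.405
grasp_force: 0.0
t 1.98 d [0.0009 0.0016 0.1349] tilt [-0.  0. -1.] j [-0.28 -0.1   1.76  0.    1.48 -1.96]
tcp chest [-141.7   -0.9  230.9] F [0.6 0.5 0.1] w 0.405
rz -0.0005 or 3.1411 d after rz [0.0009 0.0016 0.1349]
```

Scaled: 0.05 m / 0.4 = 0.125, 0.025 m / 0.4 = 0.0625.

```bash
python3 shift.py '[[0.4, [0, 0.0025, 0.125], [0, 0, 0]], [0.4, [0, 0.0015, 0.125], [0, 0, 0]], [0.4, [0, 0, 0.0625], [0, 0, 0]], [0.4, [0, 0, 0.025], [0, 0, 0]], [0.4, [0, 0, 0], [0, 0, 0]]]' | tail -3; python3 shift.py '[[0, [0, 0, 0], [0, 0, 0]], [0, [0, 0, 0], [0, 0, 0]], [0, [0, 0, 0], [0, 0, 0]], [0, [0, 0, 0], [0, 0, 0]], [0, [0, 0, 0], [0, 0, 0]]]'
python3 - <<'E'
from h import *; from plant import manip
goto(manip,(-140,0,96),0)
# lid arc: TCP shift (chest x -> tool y sign) per 0.1-rad steps
T=rot(manip.state()["tool_rot"]); print(T.as_matrix().round(2).tolist())
a0=np.arctan2(37,-220)
th=np.linspace(0,1.78,21); P=223*np.c_[np.cos(a0-th),np.sin(a0-th)]; print(np.diff(P,axis=0).round(1).tolist())
E
```

```text
contact_force: [-0.1, -0.8, 0.5]
gripper_width: 0.398
grasp_force: 0.0
time: 3.22
tool_pos: [0.5543, -0.0825, 0.0976]
tool_rot: [0.001, -0.051, 0.999, -0.002]
contact_force: [-0.1, -5.7, -0.6]
gripper_width: 0.119
grasp_force: 58.4
t 3.23 d [ 0.0015 -0.0002  0.0016] tilt [ 0.003 -0.004 -1.   ] j [-0.28  0.02  1.88 -0.    1.24 -1.95]
tcp chest [-139.8   -1.5   97.6] F [-0.1 -5.7 -0.6] w 0.119
rz 0.0001 or -3.1415 d after rz [ 0.0015 -0.0002  0.0016]
[[-0.99, -0.1, 0.0], [-0.1, 0.99, -0.0], [-0.0, -0.0, -1.0]]
[[4.2, 19.4], [5.9, 19.0], [7.5, 18.4], [9.1, 17.6], [10.7, 16.7], [12.1, 15.7], [13.5, 14.6], [14.7, 13.3], [15.8, 12.0], [16.8, 10.5], [17.7, 9.0], [18.4, 7.4], [19.0, 5.7], [19.4, 4.0], [19.7, 2.3], [19.8, 0.5], [19.8, -1.3], [19.6, -3.0], [19.3, -4.8], [18.8, -6.5]]
```

Scaled: -0.0194 m / 0.4 = -0.0485, -0.019 m / 0.4 = -0.0475.

```bash
python3 shift.py '[[0, [0, 0.0105, -0.0485], [0, 0, 0]], [0, [0, 0.0148, -0.0475], [0, 0, 0]], [0, [0, 0.0188, -0.046], [0, 0, 0]], [0, [0, 0.0228, -0.044], [0, 0, 0]], [0, [0, 0.0268, -0.0418], [0, 0, 0]]]'; python3 shift.py '[[0, [0, 0.0303, -0.0393], [0, 0, 0]], [0, [0, 0.0338, -0.0365], [0, 0, 0]], [0, [0, 0.0368, -0.0333], [0, 0, 0]], [0, [0, 0.0395, -0.03], [0, 0, 0]], [0, [0, 0.042, -0.0263], [0, 0, 0]]]'
python3 - <<'E'
from h import *; from plant import manip
goto(manip,(-140+103.5+6.8,0,97+157-10),0)
E
```

```text
time: 3.85
tool_pos: [0.5504, -0.0463, 0.1895]
tool_rot: [0.001, -0.051, 0.999, -0.004]
contact_force: [0.9, -6.7, 0.8]
gripper_width: 0.115
grasp_force: 58.6
time: 4.47
tool_pos: [0.5428, 0.0254, 0.2585]
tool_rot: [0.002, -0.05, 0.999, -0.005]
contact_force: [-5.0, -9.6, 10.4]
gripper_width: 0.115
grasp_force: 58.5
t 4.47 d [0.0012 0.0017 0.0144] tilt [ 0.004 -0.01  -1.   ] j [-0.09 -0.16  1.77 -0.01  1.52 -1.76]
tcp chest [-31.2  -1.2 258.5] F [-5.  -9.6 10.4] w 0.115
rz -0.002 or 3.1396 d after rz [0.0012 0.0017 0.0144]
```

Scaled: 0.0197 m / 0.4 = 0.0493, 0.0194 m / 0.4 = 0.0485.

```bash
python3 shift.py '[[0, [0, 0.0443, -0.0225], [0, 0, 0]], [0, [0, 0.046, -0.0185], [0, 0, 0]], [0, [0, 0.0475, -0.0143], [0, 0, 0]], [0, [0, 0.0485, -0.01], [0, 0, 0]], [0, [0, 0.0493, -0.0058], [0, 0, 0]]]'; python3 shift.py '[[0, [0, 0.0495, -0.0013], [0, 0, 0]], [0, [0, 0.0495, 0.0033], [0, 0, 0]], [0, [0, 0.049, 0.0075], [0, 0, 0]], [0, [0, 0.0375, 0.01], [0, 0, 0]], [0, [0, 0.025, 0.0075], [0, 0, 0]]]'
python3 - <<'E'
from h import *; from plant import manip
import cv2
goto(manip,(155.5,0,288-19),0)
im=manip.grab_frame("scene"); cv2.imwrite("pics/lid.png",cv2.resize(im[60:300,120:440,::-1],(640,480),interpolation=cv2.INTER_CUBIC))
E
```

```text
time: 5.1
tool_pos: [0.5325, 0.1221, 0.2859]
tool_rot: [0.001, -0.051, 0.999, -0.001]
contact_force: [-3.6, -0.9, 5.2]
gripper_width: 0.114
grasp_force: 64.1
time: 5.72
tool_pos: [0.5234, 0.2078, 0.2724]
tool_rot: [0.0, -0.052, 0.999, 0.001]
contact_force: [-4.3, -0.2, 6.0]
gripper_width: 0.112
grasp_force: 67.3
t 5.72 d [0.0005 0.0033 0.0034] tilt [ 0.     0.001 -1.   ] j [ 0.25 -0.12  1.71  0.    1.55 -1.43]
tcp chest [152.2  -0.5 272.4] F [-4.3 -0.2  6. ] w 0.112
rz 0.0013 or -3.1403 d after rz [0.0005 0.0033 0.0034]
```

View pics/lid.png

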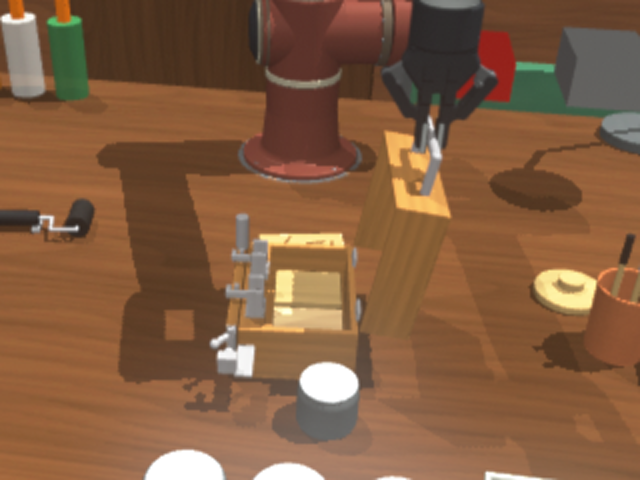

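The lid stands back with its bar between the fingers at about (425,140). The chest is open, with the catch ears at (258,255) and (258,295) and the post at (242,230). I'll release and rise.

Scaled: 0.003 m / 0.4 = 0.0075, 0.001 m / 0.4 = 0.0025.

```bash
python3 shift.py '[[0.4, [0, 0.0075, 0.0025], [0, 0, 0]], [0.4, [0, 0, 0], [0, 0, 0]], [0.4, [0, 0, 0], [0, 0, 0]], [0.4, [0, 0, 0], [0, 0, 0]], [0.4, [0, 0, 0], [0, 0, 0]]]'; python3 shift.py '[[0.4, [0, 0, -0.1], [0, 0, 0]], [0.7, [0, 0, -0.1], [0, 0, 0]], [0.7, [0, -0.025, -0.025], [0, 0, 0.0935]], [0.7, [0, 0, 0], [0, 0, 0.0935]], [0.7, [0, 0, 0], [0, 0, 0.0935]]]'
python3 shift.py '[[0.7, [0, 0, 0], [0, 0, 0.0935]], [0.7, [0, 0, 0], [0, 0, 0.0935]], [0.7, [0, 0, 0], [0, 0, 0.0935]], [0.7, [0, 0, 0], [0, 0, 0.0935]], [0.7, [0, 0, 0], [0, 0, 0.0935]]]'
python3 - <<'E'
from h import *; from plant import manip
import cv2
goto(manip,(-46,-61,200),np.pi/2)
im=manip.grab_frame("top"); cv2.imwrite("raw_top2.png",im[:,:,::-1]);cv2.imwrite("pics/top2.png",cv2.resize(im[90:230,190:350,::-1],None,fx=4,fy=4,interpolation=cv2.INTER_CUBIC))
p=json.load(open("pose.json"))
print(project(manip.camera_params("top"),c2w(p,[(-46,-55,113),(-46,28,113),(-73,85,125),(-46,-75,113),(-46,-35,113),(-46,8,113),(-46,48,113),(80,100,75),(80,-100,75)])).round(1).tolist())
E
```

```text
time: 6.4
tool_pos: [0.5236, 0.209, 0.2701]
tool_rot: [0.0, -0.051, 0.999, -0.0]
contact_force: [0.3, 0.2, 0.3]
gripper_width: 0.4
grasp_force: 0.0
time: 7.02
tool_pos: [0.5247, 0.1991, 0.3605]
tool_rot: [0.0, 0.23, 0.973, 0.0]
contact_force: [0.6, 0.8, 0.5]
gripper_width: 0.702
grasp_force: 0.0
time: 7.65
tool_pos: [0.5246, 0.1992, 0.3601]
tool_rot: [0.0, 0.644, 0.765, 0.0]
contact_force: [0.7, 0.6, -0.6]
gripper_width: 0.702
grasp_force: 0.0
t 7.65 d [-0.1932  0.0471  0.1601] tilt [ 0.  0. -1.] j [ 0.23 -0.14  1.59  0.    1.69  0.06]
tcp chest [143.5  -0.8 360.1] F [ 0.7  0.6 -0.6] w 0.702
rz 0.0684 or -3.0732 d after rz [-0.1895  0.0602  0.1601]
[[269.0, 162.2], [272.6, 189.6], [284.6, 207.1], [268.2, 155.7], [269.9, 168.8], [271.7, 183.0], [273.5, 196.3], [233.4, 220.8], [226.3, 156.4]]
```

View pics/top2.png

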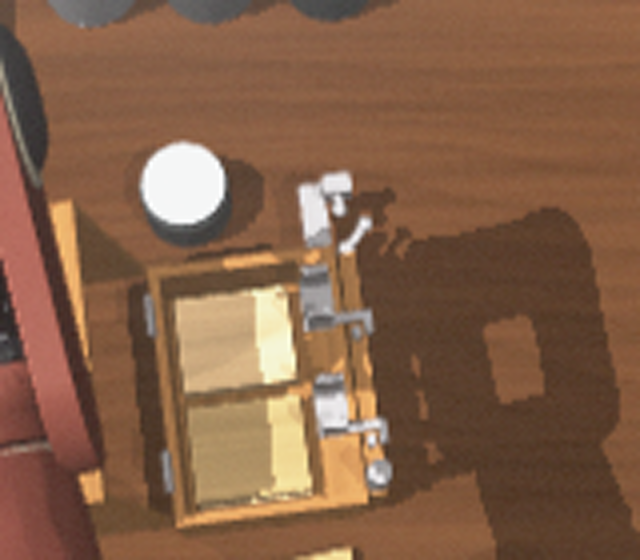

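The picture shows catch a near crop (318,295), catch b near (330,405) and the post at (379,470). These match the predicted (316,289), (331,398) and (378,468). I'll move over catch a.

Scaled: -0.0475 m / 0.4 = -0.1188, -0.047 m / 0.4 = -0.1175, 0.0684 rad / 2 = 0.0342.

```bash
python3 shift.py '[[0.75, [0, 0, 0], [0, 0, 0.0342]], [0.75, [-0.1188, 0.0375, 0], [0, 0, 0]], [0.75, [-0.1188, 0.0375, 0], [0, 0, 0]], [0.75, [-0.1188, 0.0375, 0.075], [0, 0, 0]], [0.75, [-0.1175, 0.0375, 0.075], [0, 0, 0]]]'; python3 shift.py '[[0.75, [0, 0, 0.125], [0, 0, 0]], [0.75, [0, 0, 0.125], [0, 0, 0]], [0.75, [0, 0, 0.075], [0, 0, 0]], [0.75, [0, 0, 0], [0, 0, 0]], [0.75, [0, 0, 0], [0, 0, 0]]]'
python3 - <<'E'
from h import *; from plant import manip
goto(manip,(-46,-61,88),np.pi/2)
E
```

```text
time: 8.32
tool_pos: [0.6056, 0.0158, 0.3001]
tool_rot: [0.001, 0.667, 0.745, 0.001]
contact_force: [0.6, 0.3, -0.7]
gripper_width: 0.755
grasp_force: 0.0
time: 8.95
tool_pos: [0.6058, 0.0173, 0.172]
tool_rot: [0.001, 0.667, 0.745, 0.001]
contact_force: [1.2, -0.4, 0.7]
gripper_width: 0.753
grasp_force: 0.0
t 8.95 d [-0.0003 -0.0022  0.084 ] tilt [ 0.003 -0.    -1.   ] j [-0.09  0.05  1.72  0.    1.37 -0.2 ]
tcp chest [-45.7 -62.9 172. ] F [ 1.2 -0.4  0.7] w 0.753
rz 0.0073 or -3.1343 d after rz [-0.0003 -0.0022  0.084 ]
```

Scaled: 0.03 m / 0.4 = 0.075, -0.002 m / 0.4 = -0.005, 0.0073 rad / 2 = 0.0037.

```bash
python3 shift.py '[[0.75, [0, -0.005, 0.075], [0, 0, 0.0037]], [0.75, [0, 0, 0.075], [0, 0, 0]], [0.75, [0, 0, 0.04], [0, 0, 0]], [0.75, [0, 0, 0.02], [0, 0, 0]], [0.75, [0, 0, 0], [0, 0, 0]]]'; python3 shift.py '[[0.55, [0, 0, 0], [0, 0, 0]], [0.45, [0, 0, 0], [0, 0, 0]], [0.4, [0, 0, 0], [0, 0, 0]], [0.35, [0, 0, 0], [0, 0, 0]], [0.3, [0, 0, 0], [0, 0, 0]]]'; python3 shift.py '[[0.25, [0, 0, 0], [0, 0, 0]], [0.2, [0, 0, 0], [0, 0, 0]], [0.2, [0, 0, 0], [0, 0, 0]], [0.2, [0, 0, 0], [0, 0, 0]], [0.2, [0, 0, 0], [0, 0, 0]]]'
python3 - <<'E'
from h import *; from plant import manip
goto(manip,(-46,-61,88),np.pi/2)
E
```

```text
time: 9.57
tool_pos: [0.6033, 0.0172, 0.0868]
tool_rot: [0.0, 0.67, 0.742, 0.0]
contact_force: [-0.7, 1.0, 0.3]
gripper_width: 0.749
grasp_force: 0.0
time: 10.2
tool_pos: [0.6038, 0.0172, 0.0875]
tool_rot: [0.001, 0.67, 0.742, 0.001]
contact_force: [0.3, 0.7, 5.6]
gripper_width: 0.309
grasp_force: 44.5
time: 10.82
tool_pos: [0.6039, 0.0172, 0.0876]
tool_rot: [0.001, 0.67, 0.742, 0.001]
contact_force: [2.0, 1.0, 6.8]
gripper_width: 0.304
grasp_force: 60.8
t 10.82 d [-0.0004 -0.0001 -0.0004] tilt [ 0.002 -0.    -1.   ] j [-0.09  0.13  1.78  0.    1.23 -0.2 ]
tcp chest [-45.6 -61.1  87.6] F [2.  1.  6.8] w 0.304
rz -0.0007 or 3.1409 d after rz [-0.0004 -0.0001 -0.0004]
```

Width 0.304 is about 28 mm over the ears once the bias seen on the bar is added, so catch a is fully in. Next is catch b.

Scaled: -0.03 m / 0.4 = -0.075.

```bash
python3 shift.py '[[0.75, [0, 0, 0], [0, 0, 0]], [0.75, [0, 0, 0], [0, 0, 0]], [0.75, [0, 0, 0], [0, 0, 0]], [0.75, [0, 0, 0], [0, 0, 0]], [0.75, [0, 0, -0.075], [0, 0, 0]]]'; python3 shift.py '[[0.75, [0, 0, -0.1], [0, 0, 0]], [0.75, [0, -0.105, 0], [0, 0, 0]], [0.75, [0, -0.1025, 0], [0, 0, 0]], [0.75, [0, 0, 0], [0, 0, 0]], [0.75, [0, 0, 0], [0, 0, 0]]]'
python3 - <<'E'
from h import *; from plant import manip
goto(manip,(-46,22,88),np.pi/2)
E
```

```text
time: 11.45
tool_pos: [0.6005, 0.0174, 0.1131]
tool_rot: [-0.003, 0.67, 0.742, -0.002]
contact_force: [0.4, -0.9, 0.7]
gripper_width: 0.746
grasp_force: 0.0
time: 12.08
tool_pos: [0.5209, 0.0087, 0.1565]
tool_rot: [0.001, 0.67, 0.742, 0.0]
contact_force: [1.2, 0.1, 0.0]
gripper_width: 0.749
grasp_force: 0.0
t 12.07 d [-0.0005  0.0003  0.0685] tilt [ 0.001 -0.    -1.   ] j [-0.13 -0.14  1.93  0.    1.35 -0.23]
tcp chest [-45.5  22.4 156.5] F [1.2 0.1 0. ] w 0.749
rz -0.0011 or 3.1405 d after rz [-0.0005  0.0003  0.0685]
```

Scaled: 0.03 m / 0.4 = 0.075, 0.025 m / 0.4 = 0.0625.

```bash
python3 shift.py '[[0.75, [0, 0, 0.075], [0, 0, 0]], [0.75, [0, 0, 0.0625], [0, 0, 0]], [0.75, [0, 0, 0.0338], [0, 0, 0]], [0.75, [0, 0, 0], [0, 0, 0]], [0.55, [0, 0, 0], [0, 0, 0]]]'; python3 shift.py '[[0.45, [0, 0, 0], [0, 0, 0]], [0.4, [0, 0, 0], [0, 0, 0]], [0.35, [0, 0, 0], [0, 0, 0]], [0.3, [0, 0, 0], [0, 0, 0]], [0.25, [0, 0, 0], [0, 0, 0]]]'; python3 shift.py '[[0.2, [0, 0, 0], [0, 0, 0]], [0.2, [0, 0, 0], [0, 0, 0]], [0.2, [0, 0, 0], [0, 0, 0]], [0.2, [0, 0, 0], [0, 0, 0]], [0.2, [0, 0, 0], [0, 0, 0]]]'
python3 - <<'E'
from h import *; from plant import manip
goto(manip,(-46,22,88),np.pi/2)
E
```

```text
time: 12.7
tool_pos: [0.5208, 0.0087, 0.0887]
tool_rot: [0.0, 0.67, 0.742, -0.0]
contact_force: [-5.4, -0.9, 5.1]
gripper_width: 0.562
grasp_force: 3.0
time: 13.32
tool_pos: [0.5214, 0.0088, 0.0893]
tool_rot: [0.001, 0.67, 0.742, 0.001]
contact_force: [1.1, 1.2, 6.9]
gripper_width: 0.302
grasp_force: 61.1
time: 13.95
tool_pos: [0.5214, 0.0088, 0.0894]
tool_rot: [0.001, 0.67, 0.742, 0.001]
contact_force: [0.2, 1.8, 5.8]
gripper_width: 0.309
grasp_force: 61.0
t 13.95 d [-0.0004 -0.0001  0.0014] tilt [ 0.002 -0.    -1.   ] j [-0.13 -0.06  1.98  0.    1.23 -0.23]
tcp chest [-45.6  21.9  89.4] F [0.2 1.8 5.8] w 0.309
rz -0.0007 or 3.1409 d after rz [-0.0004 -0.0001  0.0014]
```

Scaled: -0.04 m / 0.4 = -0.1, -0.035 m / 0.4 = -0.0875.

```bash
python3 shift.py '[[0.7, [0, 0, 0], [0, 0, 0]], [0.7, [0, 0, 0], [0, 0, 0]], [0.7, [0, 0, 0], [0, 0, 0]], [0.7, [0, 0, -0.1], [0, 0, 0]], [0.5, [0, 0, -0.0875], [0, 0, 0]]]'; python3 shift.py '[[0.5, [-0.0338, -0.0788, 0], [0, 0, 0]], [0.5, [-0.0338, -0.0788, 0], [0, 0, 0]], [0.5, [0, 0, 0], [0, 0, 0]], [0.5, [0, 0, 0], [0, 0, 0]], [0.5, [0, 0, 0], [0, 0, 0]]]'
python3 - <<'E'
from h import *; from plant import manip
goto(manip,(-73,85,91),np.pi/2)
E
```

```text
time: 14.58
tool_pos: [0.52, 0.0088, 0.1631]
tool_rot: [-0.0, 0.67, 0.742, -0.0]
contact_force: [1.1, -0.5, 1.1]
gripper_width: 0.507
grasp_force: 0.0
time: 15.2
tool_pos: [0.4609, -0.0242, 0.1627]
tool_rot: [0.0, 0.67, 0.742, 0.0]
contact_force: [0.6, -0.4, 0.0]
gripper_width: 0.5
grasp_force: 0.0
t 15.2 d [-0.0008  0.0004  0.0717] tilt [ 0.  0. -1.] j [-0.21 -0.3   2.05  0.    1.39 -0.32]
tcp chest [-72.2  85.5 162.7] F [ 0.6 -0.4  0. ] w 0.5
rz -0.0005 or 3.1411 d after rz [-0.0008  0.0004  0.0717]
```

Scaled: 0.035 m / 0.4 = 0.0875, 0.025 m / 0.4 = 0.0625.

```bash
python3 shift.py '[[0.5, [-0.0013, 0, 0.0875], [0, 0, 0]], [0.5, [0, 0, 0.0625], [0, 0, 0]], [0.5, [0, 0, 0.0288], [0, 0, 0]], [0.3, [0, 0, 0], [0, 0, 0]], [0, [0, 0, 0], [0, 0, 0]]]'; python3 shift.py '[[0, [0, 0, 0], [0, 0, 0]], [0, [0, 0, 0], [0, 0, 0]], [0, [0, 0, 0], [0, 0, 0]], [0, [0, 0, 0], [0, 0, 0]], [0, [0, 0, 0], [0, 0, 0]]]'; python3 shift.py '[[0, [-0.0413, 0.002, 0], [0, 0, -0.046]], [0, [-0.0413, 0.002, 0], [0, 0, -0.046]], [0, [-0.0413, 0.002, 0], [0, 0, -0.046]], [0, [-0.0413, 0.002, 0], [0, 0, -0.046]], [0, [-0.0413, 0.002, 0], [0, 0, -0.046]]]'
python3 - <<'E'
from h import *; from plant import manip
a=.46; goto(manip,(-73-180*np.sin(a),-95+180*np.cos(a),91),np.pi/2+a)
E
```

```text
time: 15.82
tool_pos: [0.4611, -0.0249, 0.0919]
tool_rot: [0.001, 0.67, 0.742, 0.0]
contact_force: [1.3, 0.6, -2.6]
gripper_width: 0.191
grasp_force: 58.7
time: 16.45
tool_pos: [0.4611, -0.025, 0.0918]
tool_rot: [0.001, 0.67, 0.742, 0.001]
contact_force: [3.6, 1.5, -0.6]
gripper_width: 0.193
grasp_force: 59.0
time: 17.08
tool_pos: [0.4878, -0.1023, 0.0918]
tool_rot: [0.0, 0.482, 0.876, 0.001]
contact_force: [2.4, 5.8, 3.2]
gripper_width: 0.189
grasp_force: 59.4
t 17.07 d [-0.0004  0.0002  0.0008] tilt [ 0.001  0.002 -1.   ] j [-0.36 -0.12  2.03  0.    1.24 -0.92]
tcp chest [-152.6   66.6   91.8] F [2.4 5.8 3.2] w 0.189
rz 0.0014 or -3.1402 d after rz [-0.0004  0.0002  0.0008]
```

The gate follows with low forces. I'll carry on to about 1.38 rad.

Scaled: -0.0165 m / 0.4 = -0.0413, 0.0008 m / 0.4 = 0.002, -0.092 rad / 2 = -0.046.

```bash
python3 shift.py '[[0, [-0.0413, 0.002, 0], [0, 0, -0.046]], [0, [-0.0413, 0.002, 0], [0, 0, -0.046]], [0, [-0.0413, 0.002, 0], [0, 0, -0.046]], [0, [-0.0413, 0.002, 0], [0, 0, -0.046]], [0, [-0.0413, 0.002, 0], [0, 0, -0.046]]]'; python3 shift.py '[[0, [-0.0413, 0.002, 0], [0, 0, -0.046]], [0, [-0.0413, 0.002, 0], [0, 0, -0.046]], [0, [-0.0413, 0.002, 0], [0, 0, -0.046]], [0, [-0.0413, 0.002, 0], [0, 0, -0.046]], [0, [-0.025, 0.0013, 0], [0, 0, -0.0275]]]';python3 shift.py '[[0, [0, 0, 0], [0, 0, 0]], [0, [0, 0, 0], [0, 0, 0]], [0, [0, 0, 0], [0, 0, 0]], [0, [0, 0, 0], [0, 0, 0]], [0, [0, 0, 0], [0, 0, 0]]]'
python3 - <<'E'
from h import *; from plant import manip
import cv2
a=1.343; goto(manip,(-73-180*np.sin(a),-95+180*np.cos(a),91),np.pi/2+a)
for n in("scene","top"):
    im=manip.grab_frame(n); cv2.imwrite(f"r_{n}.png",im[60:300,100:420,::-1])
cv2.imwrite("pics/end.png",cv2.resize(np.hstack([cv2.imread("r_scene.png"),cv2.imread("r_top.png")]),(800,300),interpolation=cv2.INTER_CUBIC))
print(manip.state()["joint_vel"].round(3))
E
```

```text
time: 17.7
tool_pos: [0.5463, -0.1597, 0.0918]
tool_rot: [0.0, 0.27, 0.963, 0.001]
contact_force: [2.1, 3.5, 2.6]
gripper_width: 0.193
grasp_force: 59.1
time: 18.32
tool_pos: [0.6172, -0.1846, 0.0919]
tool_rot: [-0.001, 0.062, 0.998, 0.0]
contact_force: [-2.2, 1.4, 5.0]
gripper_width: 0.194
grasp_force: 59.6
time: 18.95
tool_pos: [0.6166, -0.1845, 0.0918]
tool_rot: [-0.0, 0.064, 0.998, -0.0]
contact_force: [-2.3, 1.5, 5.7]
gripper_width: 0.191
grasp_force: 59.6
t 18.95 d [-0.0015 -0.0005  0.0008] tilt [-0. -0. -1.] j [-0.41  0.21  1.68 -0.    1.25 -1.85]
tcp chest [-247.5  -53.    91.8] F [-2.3  1.5  5.7] w 0.191
rz -0.0023 or 3.1393 d after rz [-0.0015 -0.0005  0.0008]
[-0.     0.001 -0.001  0.001  0.001 -0.   ]
```

View pics/end.png

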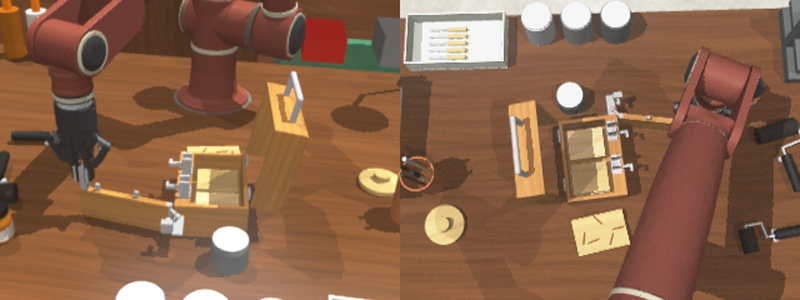

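The picture shows the gate wide open and held at the post (scene about (85,180)), the lid back, both catches narrowed, and the bystanders untouched. Handing in.

```bash
python3 -c "
from plant import manip
print(manip.job_done())"
```

```text
the job is handed in; nothing more can be done
None
```

I handed the job in at about 19 s: the lid is back on its stop, catch a then catch b were squeezed fully in, and the gripper is still holding the gate at about 1.34 rad, with nothing else on the table seen to have moved; no verdict came back.

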